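# Ease a press-fit gearbox cover off with a wedge

## Task

Ease the press-fitted cover off the gearbox in the fixture, using the wedge from the wooden stand: press it gently down into the seam at the left and the right pry notch in turn, a little at a time, so that the cover comes away evenly (neither end ever more than about 3 mm ahead of the other), until the seam is open at least 6 mm at both notches. Use only the wedge on the gearbox, do not force it, and finally put the wedge back upright in its stand.

Things in the scene. Friction and masses are not known exactly. Their poses are not given: they have to be found in the camera images.
- fixture: Dark steel base plate, 150 x 170 x 12 mm, fixed; a grey cast gearbox case is clamped on it, its bright steel cover towards the robot. Origin at bench level; x from cover to case, y along the upright seam to the left, z up. The cover (14 mm thick, top at z = 66 mm, round boss 16 mm proud in front) slides off to -x. Notch points at x = -20, y = +-50 mm. More than 35 N between wedge and gearbox (both faces added) is too much.
- left_notch (a point): NOMINAL place of the left pry notch: on the seam, level with the cover's top, 66 mm over the bench; axes of the fixture. The case was clamped by hand: the true seam lies up to 10 mm to either side along x (parallel to y, the same at both notches), is not measured and must be felt. Notch: the cover's edge, 27 mm long in y, bevelled 4 mm wide, running to the closed seam 12 mm down.
- right_notch (a point): The same for the right notch, 100 mm away. At both, the case flange behind the seam rises 12 mm above the cover's top, with a flat upright face: a blade held 1 to 11 mm above the cover's top and moved to +x meets this face exactly over the seam. Nothing stands above the flange; below the bevel the seam is free down to the base plate, 54 mm under this point.
- wedge: Hand wedge, 118 mm tall, 0.16 kg, upright in the stand. Origin at tip level on the handle's centre line, z up. Blade z 0 to 58 mm, 16 mm wide in y. Face x = +5.25 mm is flat, it goes against the flange (wedge x along fixture x). The other face tapers: 2 mm thick in x at the tip, evenly to 10.5 mm at z = 34 mm, and 10.5 mm above. Collar 26 x 30 mm, z 58 to 66 mm.
- handle (a point): Middle of the wedge's wooden handle, 92 mm above its tip; axes of the wedge. The handle is 22 mm (x) by 26 mm (y), 52 mm tall. Grip it by the 22 mm, firmly (about 60 N).
- stand: Wooden block, 60 x 60 x 66 mm, fixed, on two feet (100 x 88 mm in all). Origin: centre of its underside, at bench level. Upright through hole on its centre line, 16 mm (x) by 22 mm (y). The wedge hangs in it with its collar on the block's top: wedge origin 8 mm above the bench, wedge x along stand x.
- left_gap (a joint): Opening of the seam at the left notch (+y of fixture): 0.01 rad = 1 mm; starts at 0 to 1.2 mm, limit 13 mm. The press fit holds each end with about 8 N of friction plus 0.5 N per mm/s of opening, and stays where it is left. Pressing at one notch opens only that end; it takes up to twice that force downward, so press slowly, under 10 mm/s.
- right_gap (a joint): The same for the right notch (-y of fixture).
Mind the look-alikes: they are no part of the job. Several things have the shape of the stand; the one meant has the colours described above.

How it is judged:
By the outcome, as a careful person would: the job done as asked, in the order asked, and still so for the second after the job is handed in, with the robot touching nothing.
It also fails if it takes over 72 s, if anything falls off the work surface, if the arm or the gripper's body presses on something with over 40 N, if the wrist force passes 120 N, or if a joint passes its speed limit or range.

## Robot

A 6-joint arm with a two-finger parallel gripper is mounted at the origin on the work surface; the furniture and walls round the work are solid. World frame = base frame: x ahead of the robot, y to its left, z up, the work surface at z = 0. Lengths are in mm, angles in rad, forces in N, time in s.
With the tool pointing down it reaches from about 350 to 725 mm from the base axis. Payload 6 kg.
Tool frame: the origin (TCP) lies at the very end of the fingers, on their centre line; the grasp point (between the pads) lies 19 mm behind it; z points along the fingers, y is the line along which they close (so a half turn about z gives the same grasp; the last joint's range is limited). The gripper opens to 85 mm and grips with 20 to 120 N. Pads are 22 mm wide; open, the fingers measure 114 mm over their backs; the gripper's body (76 mm by 85 mm) begins 54 mm behind the grasp point. The pads swing forward as they close: fully open they stand 13 mm farther back than shut.
Start: joints at [1.455, 0.04, 0.085, 0, -1.615, -0.334], TCP at [260.843, 540.31, 231.261] pointing down, gripper open.
Joint ranges: [-2.56, 2.56], [-1.29, 2.01], [-1.08, 1.49], [-3.29, 1.98], [-2.81, -0.18], [-2.99, 2.99]. Speed limits (rad/s): [2.57, 2.57, 3.01, 3.14, 3.14, 3.14].

## Interface

Orientations are given as a unit quaternion [w, x, y, z].
In Python, from plant import bot, viewer, workorder gives the robot as it stands. The module is installed in compiled form; this text tells all that it offers.
- The arm moves only by the tool play_rows, never from a script. Its argument "moves" is a list of rows, each a list of 7 numbers: the shift along the tool's x, y, z in cm, then the turn, a rotation vector about the tool's x, y, z in degrees, then the finger opening in cm, from 0 to 8.54. In form: [[dx, dy, dz, ax, ay, az, fingers], ...]. A call has 1 to 12 rows; each row shifts and turns the commanded pose from where the row before left it, along the tool's axes as they then stand; what a row does not reach is not made up. A row lasts 1/12 s, in which the tool goes at most 41.7 mm and 7.16 degrees, less where a joint would pass 70% of its speed; a pose out of reach is approached as far as the arm can. A call is refused whole if a number of a shift passes 4.17 or a number of a turn 7.16, either way. A call with a gripper value outside its range is refused whole. The fingers move at their own pace and stop on an object; "newtons" is the grip in N (left out, the last holds). Time passes only in rows, so rows that do not move let the fingers close. It gives the time, the measured TCP pose, the force, the opening and the grip force at its end, in the units of the state.
- bot.observe(): the state, without advancing time (a new reading comes with each control period).
- viewer.read_camera(name): name is "scene" or "top" or "wrist"; returns the picture (480x640x3 uint8, red, green, blue); there is no depth.
- viewer.calibration(name): a dict with "intrinsics" (3x3 intrinsics, pixels), "T" (4x4, takes a point from camera to world coordinates); the wrist camera has in their place "mount" (4x4, takes a point from camera to tool coordinates, whose origin is the TCP and whose axes are the flange's). Camera axes: x right, y down, z forward; pixel columns grow to the right and rows downward; lengths in mm; the calibration is good to about 2 mm. A picture is of the moment at which its call begins: read the wrist's pose just before it. calibration takes no time and is no camera call.
- workorder.job_done(): hands the job in; it is judged then, once.
The state is a dict: "clock": time; "joint_positions": joint angles; "dq": joint speeds; "joint_torque": joint torques, N m; "tcp_pos": TCP position; "ee_rot": TCP orientation; "wrist_force": force on the tool from outside, world axes, zero at the start; "moment": the same for the moment, N m; "gripper_width": finger opening in mm; "finger_force": force on a finger pad.
Only numpy, scipy, OpenCV 4.12 (cv2) and the standard library are available. Lean on these libraries where they do the work, as an engineer would, in place of code of your own. Each camera call takes 0.05 s, during which the arm holds its last target. There are 200 camera calls.

## Working session

There is one attempt and no reset: what is moved stays moved. The work goes in short steps, Python scripts to look and compute and a tool call to move; the robot and the scene stay as the last step left them, time stands still between calls to the robot, and variables do not carry over. Pictures are saved under pics/ and viewed, at most 11 in all, crops included, and the job is handed in when it is done.

Besides the shell and the picture viewer there is one more tool, called after ">>>" by a JSON object that holds its "method" and its "body". play_rows: Moves the arm, as the interface text tells. Its arguments: {"type":"object","properties":{"moves":{"type":"array"},"newtons":{"type":"number"}},"required":["moves"]}

```bash
mkdir -p pics; python3 - <<'E'
from plant import bot, viewer
import cv2,numpy as np
np.set_printoptions(suppress=True,precision=3)
s=bot.observe();print(s)
for n in ("scene","top"):
    c=viewer.calibration(n);print(n,c)
    cv2.imwrite(f"pics/{n}0.png",viewer.read_camera(n)[:,:,::-1])
print(viewer.calibration("wrist"))
E
```

```text
{'clock': 0.0, 'joint_positions': array([ 1.455,  0.041,  0.084, -0.   , -1.616, -0.334]), 'dq': array([ 0.001, -0.001,  0.001, -0.   , -0.001,  0.   ]), 'joint_torque': array([  0.   , -36.821,  34.74 ,   6.932,  -0.006,   0.   ]), 'tcp_pos': array([260.646, 540.053, 230.246]), 'ee_rot': array([ 0.001,  0.975, -0.223, -0.   ]), 'wrist_force': array([1.084, 0.506, 0.179]), 'moment': array([ 0.023, -0.003,  0.018]), 'finger_force': 0.0, 'gripper_width': 85.47070154963035}
scene {'intrinsics': array([[544.862,   0.   , 318.088],
       [  0.   , 544.862, 237.28 ],
       [  0.   ,   0.   ,   1.   ]]), 'T': array([[   0.812,   -0.335,    0.478,  -55.532],
       [  -0.583,   -0.46 ,    0.67 , -685.074],
       [  -0.005,   -0.822,   -0.569,  643.02 ],
       [   0.   ,    0.   ,    0.   ,    1.   ]])}
top {'intrinsics': array([[585.363,   0.   , 327.323],
       [  0.   , 585.363, 242.917],
       [  0.   ,   0.   ,   1.   ]]), 'T': array([[  -0.019,   -0.999,    0.05 ,  345.095],
       [  -0.999,    0.017,   -0.029,  -10.257],
       [   0.028,   -0.051,   -0.998, 1318.732],
       [   0.   ,    0.   ,    0.   ,    1.   ]])}
{'intrinsics': array([[348.43 ,   0.   , 313.693],
       [  0.   , 348.43 , 238.183],
       [  0.   ,   0.   ,   1.   ]]), 'mount': array([[  -0.001,   -0.951,   -0.309,   78.679],
       [   1.   ,   -0.001,    0.   ,   -0.151],
       [  -0.001,   -0.309,    0.951, -141.43 ],
       [   0.   ,    0.   ,    0.   ,    1.   ]])}
```

View pics/scene0.png

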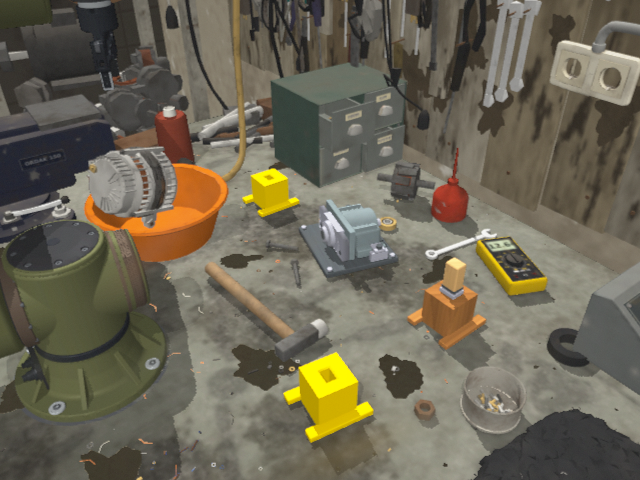

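View pics/top0.png

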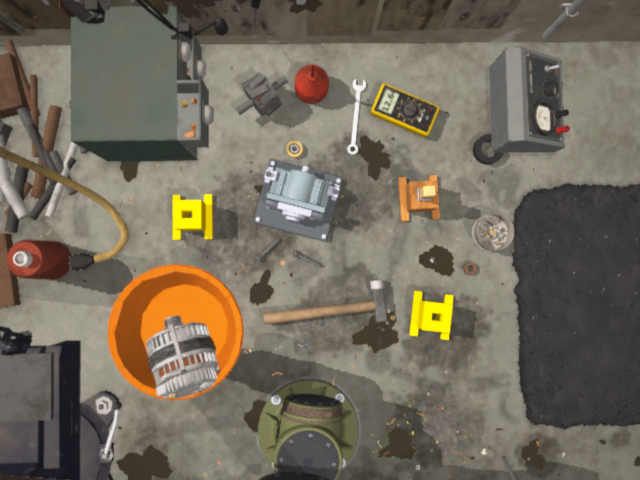

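Stand candidates in the top view are yellow (193,216), yellow (432,314) and wooden orange (419,198) with the wedge in it. I choose the wooden one. The gearbox fixture is at (298,198). Next is a close crop of both.

```bash
python3 - <<'E'
import cv2,numpy as np
t=cv2.imread("pics/top0.png")
a=cv2.resize(t[150:246,248:348],None,fx=6,fy=6,interpolation=cv2.INTER_CUBIC)[:, :]
b=cv2.resize(t[168:228,390:450],None,fx=6,fy=6,interpolation=cv2.INTER_CUBIC)
cv2.imwrite("pics/c1.png",a)
s=cv2.imread("pics/scene0.png")
d=cv2.resize(s[250:350,400:500],(440,440),interpolation=cv2.INTER_CUBIC)
b=cv2.copyMakeBorder(b,0,80,0,0,cv2.BORDER_CONSTANT)
cv2.imwrite("pics/c2.png",np.hstack([b,d]))
E
```

```text
(no output)
```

View pics/c1.png

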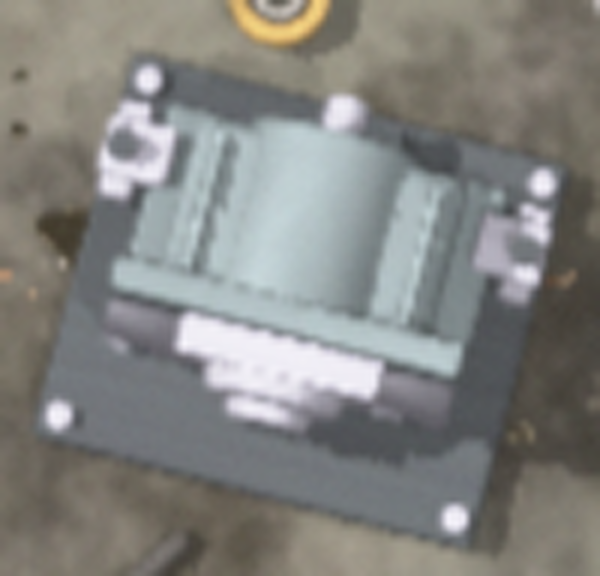

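View pics/c2.png

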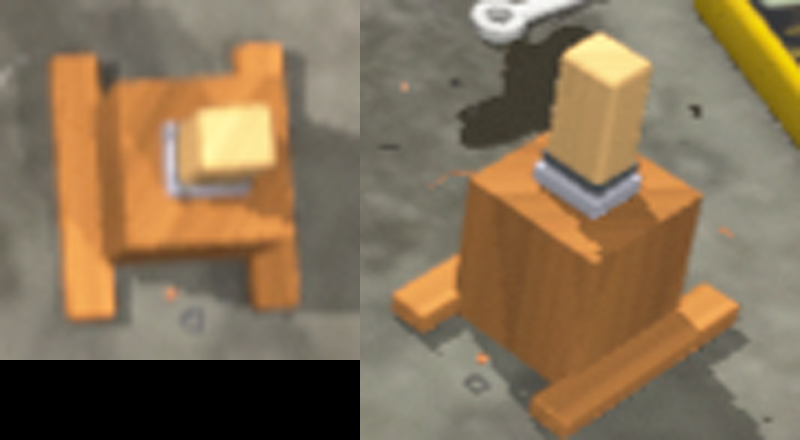

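The close crop confirms it: orange-brown wooden block with two feet, wedge handle top at crop (236,138), collar resting on the block. On the fixture, the plate screws are at crop (148,80), (543,184), (455,519) and (58,414). The flange strip runs (115,275) to (462,358).

```bash
cat > h.py <<'E'
import numpy as np
from scipy.spatial.transform import Rotation as R
from plant import bot, viewer
np.set_printoptions(suppress=True,precision=2)
def ray(K,T,p,z):
    d=T[:3,:3]@np.linalg.solve(K,[p[0],p[1],1.]); o=T[:3,3]
    return (o+d*(z-o[2])/d[2])
def cam(n):
    c=viewer.calibration(n)
    if "T" in c: return np.array(c["intrinsics"]),np.array(c["T"])
    s=bot.observe();w=s["ee_rot"];W=np.eye(4);W[:3,:3]=R.from_quat([w[1],w[2],w[3],w[0]]).as_matrix();W[:3,3]=s["tcp_pos"]
    return np.array(c["intrinsics"]),W@np.array(c["mount"])
def proj(K,T,P):
    q=K@(T[:3,:3].T@(np.atleast_2d(P)-T[:3,3]).T); return (q[:2]/q[2]).T
E
python3 - <<'E'
from h import *
K,T=cam("top"); Ks,Ts=cam("scene")
def g(pts,o,z): return np.array([ray(K,T,(o[0]+(p[0]-2.5)/6,o[1]+(p[1]-2.5)/6),z) for p in pts])
c=(248,150)
P=g([(140,52),(568,165),(483,550),(38,432)],c,12)
S=g([(148,80),(543,184),(455,519),(58,414)],c,14)
for Q in (P,S):
    print("fix ctr",Q.mean(0), "sides",[np.linalg.norm(Q[i]-Q[(i+1)%4]) for i in range(4)])
    y=(Q[0]-Q[1])+(Q[3]-Q[2]);x=(Q[0]-Q[3])+(Q[1]-Q[2])
    print("yaw from y",np.degrees(np.arctan2(-y[0],y[1])),"from x",np.degrees(np.arctan2(x[1],x[0])))
F=g([(113,262),(462,345),(460,376),(112,290)],c,78);print("flange top",F)
o=(390,168)
B=g([(120,80),(122,247),(293,236)],o,66);print("block",B,"ctr",(B[0]+B[2])/2)
f=g([(50,57),(285,43),(300,305),(67,322)],o,12);print("feet",f.mean(0),[np.linalg.norm(f[i]-f[(i+1)%4]) for i in range(4)])
x=f[0]-f[3]+f[1]-f[2];print("yaw",np.degrees(np.arctan2(x[1],x[0])))
print("handle",g([(236,138)],o,126), g([(172,193)],o,74))
# scene: handle top centre px: crop d scale 4.4 offset 400,250
for p,z in (((606,63),126),):print("scene handle",ray(Ks,Ts,(400+(p[0]-360)/4.4,250+p[1]/4.4),z))
E
```

```text
fix ctr [509.63  13.91  12.  ] sides [np.float64(165.75582485507502), np.float64(148.14810104794176), np.float64(171.31034432227716), np.float64(147.58116745944116)]
yaw from y -15.774131624934068 from x -14.573879950849328
fix ctr [509.55  16.22  14.  ] sides [np.float64(152.649790803541), np.float64(129.93847685962527), np.float64(152.61490940471086), np.float64(129.5527827109681)]
yaw from y -15.735118324744496 from x -15.726609611375046
flange top [[515.6   81.35  78.  ]
 [484.16 -41.79  78.  ]
 [473.12 -40.88  78.  ]
 [505.64  81.84  78.  ]]
block [[ 539.53 -227.1    66.  ]
 [ 479.05 -226.27   66.  ]
 [ 482.07 -288.25   66.  ]] ctr [ 510.8  -257.68   66.  ]
feet [ 509.22 -256.45   12.  ] [np.float64(89.12723496304808), np.float64(99.18854303354317), np.float64(88.12793444025291), np.float64(100.14070421856707)]
yaw 1.953108961889407
handle [[ 509.6  -256.21  126.  ]] [[ 497.32 -243.36   74.  ]]
scene handle [ 508.59 -262.42  126.  ]
```

>>> {"method": "play_rows", "body": {"moves": [[0,0,-0.8,0,0,6.9,8.5],[0,0,-0.8,0,0,6.9,8.5],[0,0,-0.8,0,0,6.9,8.5],[0,0,-0.8,0,0,6.9,8.5],[0,0,-0.8,0,0,6.9,8.5],[0,0,-0.8,0,0,6.9,8.5],[0,0,-0.8,0,0,6.9,8.5],[0,0,-0.8,0,0,6.9,8.5],[0,0,-0.8,0,0,7.0,8.5]]}}

```text
clock: 0.85
tcp_pos: [260.7, 540.2, 303.1]
ee_rot: [0.001, 0.717, -0.697, 0.0]
wrist_force: [-0.5, 0.3, -0.8]
gripper_width: 85.1
finger_force: 0.0
```

>>> {"method": "play_rows", "body": {"moves": [[3.66,-1,0,0,0,0,8.5],[3.66,-1,0,0,0,0,8.5],[3.66,-1,0,0,0,0,8.5],[3.66,-1,0,0,0,0,8.5],[3.66,-1,0,0,0,0,8.5],[3.66,-1,0,0,0,0,8.5],[3.66,-1,0,0,0,0,8.5],[3.66,-1,0,0,0,0,8.5],[3.66,-1,0,0,0,0,8.5],[3.66,-1,0,0,0,0,8.5],[3.66,-1,0,0,0,0,8.5]]}}

```text
clock: 1.77
tcp_pos: [384.9, 140.1, 303.2]
ee_rot: [-0.0, 0.72, -0.694, -0.0]
wrist_force: [1.9, 0.2, 0.3]
gripper_width: 84.9
finger_force: 0.0
```

>>> {"method": "play_rows", "body": {"moves": [[3.66,-1,0,0,0,0,8.5],[3.66,-1,0,0,0,0,8.5],[3.66,-1,0,0,0,0,8.5],[3.66,-1,0,0,0,0,8.5],[3.66,-1,0,0,0,0,8.5],[3.66,-1,0,0,0,0,8.5],[3.66,-1,1,0,0,0,8.5],[3.66,-1,1,0,0,0,8.5],[3.66,-1,1,0,0,0,8.5],[3.66,-1,1,0,0,0,8.5],[3.66,-1,1,0,0,0,8.5],[0,0,0.5,0,0,0,8.5]]}}

```text
clock: 2.77
tcp_pos: [508.8, -261.1, 243.7]
ee_rot: [0.002, 0.718, -0.696, -0.003]
wrist_force: [-1.2, 1.7, -1.0]
gripper_width: 85.2
finger_force: 0.0
```

```bash
python3 - <<'E'
from h import *
import cv2
K,T=cam("wrist");im=viewer.read_camera("wrist");s=bot.observe();print(s["tcp_pos"],s["ee_rot"],s["clock"],s["joint_positions"])
np.save("w1.npy",T);cv2.imwrite("pics/w1.png",im[:,:,::-1])
E
```

```text
[ 508.43 -258.86  243.57] [ 0.    0.72 -0.7  -0.  ] 2.8167 [-0.12 -0.03  0.04 -0.   -1.65  0.15]
```

View pics/w1.png

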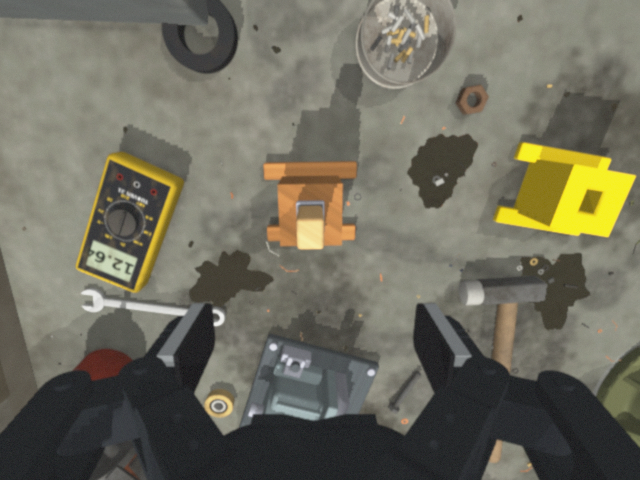

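The wrist picture shows the wooden stand at about (310,215) with the handle top near (310,235). The yellow look-alike is off to the right at (590,200). Next is an enlarged crop to measure it.

```bash
python3 - <<'E'
from h import *
import cv2
im=cv2.imread("pics/w1.png");T=np.load("w1.npy");K=np.array(viewer.calibration("wrist")["intrinsics"])
c=cv2.resize(im[150:260,250:370],None,fx=5,fy=5,interpolation=cv2.INTER_CUBIC)
cv2.imwrite("pics/w1c.png",c)
print(proj(K,T,[[509.6,-257,126],[510,-257,66]]))
E
```

```text
[[311.02 236.72]
 [310.63 217.31]]
```

View pics/w1c.png

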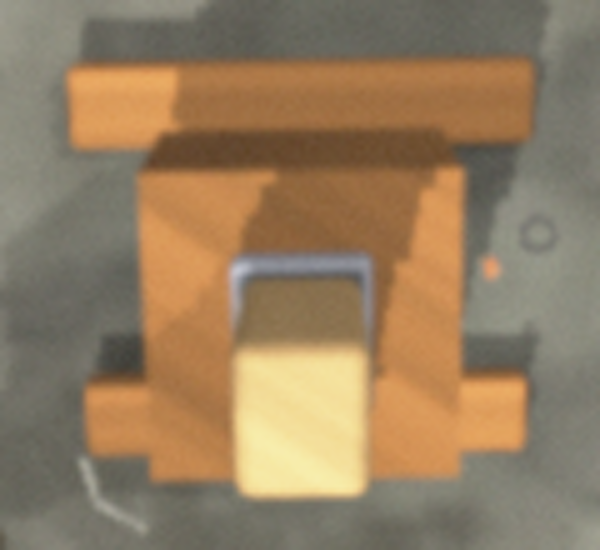

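The handle top is at crop cols 234–368, rows 345–498. The block top corners are (140,170), (465,168), (462,478) and (150,480).

```bash
python3 - <<'E'
from h import *
T=np.load("w1.npy");K=np.array(viewer.calibration("wrist")["intrinsics"])
r=lambda p,z:ray(K,T,(250+(p[0]-2)/5,150+(p[1]-2)/5),z)
print("handle",r((301,421.5),126),[r(p,126)[:2] for p in ((234,345),(368,498))])
B=np.array([r(p,66) for p in ((140,170),(465,168),(462,478),(150,480))]);print(B,B.mean(0))
f=np.array([r(p,12) for p in ((68,68),(533,62),(528,375),(86,380))]);print(f)
for a,b in((B[0],B[1]),(B[3],B[2]),(f[0],f[1]),(f[3],f[2])):print(np.degrees(np.arctan2(*(a-b)[1::-1])))
w=bot.observe()["ee_rot"];M=R.from_quat([w[1],w[2],w[3],w[0]]).as_matrix();print(M)
E
```

```text
handle [ 510.61 -259.28  126.  ] [array([ 521.22, -271.3 ]), array([ 499.7 , -246.91])]
[[ 541.08 -288.     66.  ]
 [ 481.57 -290.05   66.  ]
 [ 478.84 -229.95   66.  ]
 [ 539.3  -227.9    66.  ]] [ 510.2  -258.98   66.  ]
[[ 561.12 -300.23   12.  ]
 [ 463.38 -304.28   12.  ]
 [ 459.9  -235.96   12.  ]
 [ 558.17 -232.1    12.  ]]
1.9763595800037814
1.9389380949264332
2.3726675895188736
2.2484224975367453
[[ 0.03 -1.   -0.01]
 [-1.   -0.03  0.  ]
 [-0.    0.01 -1.  ]]
```

>>> {"method": "play_rows", "body": {"moves": [[0,-0.2,2.5,0,0,0,8.5],[0,0,2.5,0,0,0,8.5],[0,0,2.5,0,0,0,8.5],[0,0,2.5,0,0,0,8.5],[0,0,2.5,0,0,0,8.5],[0,0,2.0,0,0,0,8.5],[0,0,1.1,0,0,0,8.5],[0,0,0.6,0,0,0,8.5],[0,0,0,0,0,0,6],[0,0,0,0,0,0,4]], "newtons": 60}}

```text
clock: 3.65
tcp_pos: [511.8, -256.6, 87.7]
ee_rot: [-0.0, 0.72, -0.694, 0.001]
wrist_force: [0.4, -0.1, 0.8]
gripper_width: 63.4
finger_force: 0.0
```

>>> {"method": "play_rows", "body": {"moves": [[0,0,0,0,0,0,3],[0,0,0,0,0,0,2.5],[0,0,0,0,0,0,2],[0,0,0,0,0,0,1.5],[0,0,0,0,0,0,1.5],[0,0,0,0,0,0,1.5]]}}

```text
clock: 4.15
tcp_pos: [511.7, -256.7, 87.4]
ee_rot: [-0.0, 0.72, -0.694, 0.001]
wrist_force: [-0.9, 0.8, 4.9]
gripper_width: 21.4
finger_force: 59.2
```

>>> {"method": "play_rows", "body": {"moves": [[0,0,-0.5,0,0,0,1.5],[0,0,-1,0,0,0,1.5],[0,0,-1.5,0,0,0,1.5],[0,0,-2,0,0,0,1.5],[0,0,-2,0,0,0,1.5],[0,0,-2,0,0,0,1.5],[0,0,-2,0,0,0,1.5],[0,0,-2,0,0,0,1.5],[0,0,-1,0,0,0,1.5],[0,0,0,0,0,0,1.5]]}}

```text
clock: 4.98
tcp_pos: [512.0, -257.0, 229.4]
ee_rot: [-0.001, 0.719, -0.695, 0.002]
wrist_force: [0.1, 0.3, -1.6]
gripper_width: 21.1
finger_force: 58.7
```

```bash
python3 - <<'E'
from h import *
import cv2
K,T=cam("wrist");im=viewer.read_camera("wrist")[:,:,::-1]
K2,T2=cam("scene");sc=viewer.read_camera("scene")[:,:,::-1]
s=bot.observe();p=s["tcp_pos"];print(p,s["wrist_force"],s["ee_rot"])
q=proj(K2,T2,[p-[0,0,50]])[0].astype(int);w=proj(K,T,[p-[0,0,60]])[0].astype(int);print(q,w)
a=cv2.resize(im[w[1]-60:w[1]+60,w[0]-45:w[0]+45],None,fx=4.5,fy=4.5,interpolation=cv2.INTER_CUBIC)
b=cv2.resize(sc[q[1]-60:q[1]+60,q[0]-40:q[0]+40],None,fx=4.5,fy=4.5,interpolation=cv2.INTER_CUBIC)
cv2.imwrite("pics/l1.png",np.hstack([a,b]))
E
```

```text
[ 511.1  -256.24  225.46] [ 0.17 -0.21 -2.07] [-0.    0.72 -0.69 -0.  ]
[458 235] [314 258]
```

View pics/l1.png

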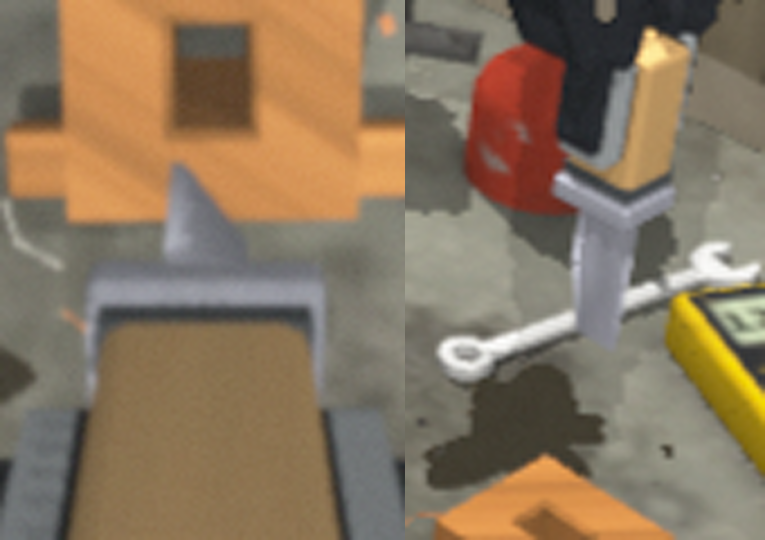

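The flat face is on the left of the wrist picture (tool −y), so wedge +x is about world +x. The stand hole is at crop (212,80).

>>> {"method": "play_rows", "body": {"moves": [[0,0,0,0,0,5.9,1.5],[0,0,0,0,0,5.9,1.5],[0,0,0,0,0,6,1.5]]}}

```text
clock: 5.33
tcp_pos: [510.6, -256.2, 224.0]
ee_rot: [-0.001, -0.601, 0.799, 0.001]
wrist_force: [0.1, -0.8, -1.6]
gripper_width: 21.2
finger_force: 58.7
```

>>> {"method": "play_rows", "body": {"moves": [[-2,0.7,0,0,0,0,1.5],[-3,1.1,0,0,0,0,1.5],[-3.5,1.3,0,0,0,0,1.5],[-3.5,1.3,0,0,0,0,1.5],[-3.5,1.3,0,0,0,0,1.5],[-3.5,1.3,0,0,0,0,1.5],[-3.5,1.3,0,0,0,0,1.5],[-3.5,1.3,0.5,0,0,0,1.5],[-3,1.1,0.8,0,0,0,1.5],[-2.2,0.7,0.8,0,0,0,1.5],[0,0,0.6,0,0,0,1.5],[0,0,0,0,0,0,1.5]]}}

```text
clock: 6.33
tcp_pos: [484.9, 75.6, 195.9]
ee_rot: [-0.003, -0.604, 0.797, 0.001]
wrist_force: [0.2, -0.3, -1.4]
gripper_width: 21.2
finger_force: 58.8
```

```bash
python3 - <<'E'
from h import *
import cv2
K2,T2=cam("top");tp=viewer.read_camera("top")[:,:,::-1]
K,T=cam("wrist");im=viewer.read_camera("wrist")[:,:,::-1];np.save("w2.npy",T)
s=bot.observe();p=s["tcp_pos"];print(p,s["wrist_force"],s["ee_rot"],s["clock"])
cv2.imwrite("pics/w2.png",im)
E
```

```text
[485.92  74.16 198.26] [ 0.78 -0.41 -2.11] [-0.  -0.6  0.8  0. ] 6.4333
```

View pics/w2.png

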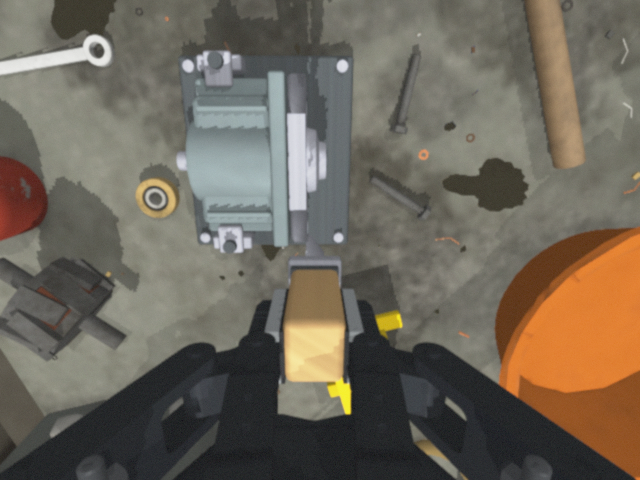

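The fixture is aligned with the tool: flange front edge at cols 285–287 over rows 72–246, plate screws at (188,66), (343,66), (338,237) and (205,238). The wedge is held upright and its tip is left of the flange end.

```bash
python3 - <<'E'
from h import *
T=np.load("w2.npy");K=np.array(viewer.calibration("wrist")["intrinsics"])
S=np.array([ray(K,T,p,14) for p in ((188,66),(343,66),(338,237),(205,238))]);o=S.mean(0)
F=np.array([ray(K,T,p,78) for p in ((285,72),(287,246))])
x=S[0]-S[1]+S[3]-S[2];y=S[3]-S[0]+S[2]-S[1]
print(o,np.degrees(np.arctan2(x[1],x[0])),np.degrees(np.arctan2(-y[0],y[1])),F)
h=F[1]-F[0];yaw=np.arctan2(-h[0],h[1]);print(np.degrees(yaw),np.linalg.norm(h))
for oo in (o,np.array([509.6,16.2,0])):
  d=(F-oo)[:,:2];a=np.radians(-15.7);print(d@[np.cos(a),np.sin(a)],d@[-np.sin(a),np.cos(a)])
t=bot.observe()["tcp_pos"];d=(t-oo)[:2];print("tcp fix",d@[np.cos(a),np.sin(a)],d@[-np.sin(a),np.cos(a)], t-F.mean(0))
print("seam x minus flatface:",(F.mean(0)-t)[:2]@[np.cos(a),np.sin(a)]-5.25)
E
```

```text
[510.07  14.65  14.  ] -15.5549340249574 -15.992561201838207 [[472.55 -40.01  78.  ]
 [508.17  80.33  78.  ]]
-16.488235555300815 125.49862488442123
[-21.33 -19.6 ] [-62.77  62.71]
[-20.46 -18.73] [-64.14  61.35]
tcp fix -38.479579090501716 49.392012208947385 [ -4.44  54.   120.26]
seam x minus flatface: 13.63432780301558
```

>>> {"method": "play_rows", "body": {"moves": [[-0.1,0,1.0,0,0,0,1.5],[0,0,1.2,0,0,0,1.5],[0,0,1.2,0,0,0,1.5],[0,0,0.8,0,0,0,1.5],[0,0,0.3,0,0,0,1.5],[0,-0.3,0,0,0,0,1.5],[0,-0.3,0,0,0,0,1.5],[0,-0.2,0,0,0,0,1.5],[0,0,0,0,0,0,1.5],[0,0,0,0,0,0,1.5]]}}

```text
clock: 7.27
tcp_pos: [494.6, 73.5, 154.7]
ee_rot: [0.0, -0.603, 0.798, -0.0]
wrist_force: [-0.1, 0.4, -1.1]
gripper_width: 21.2
finger_force: 58.8
```

>>> {"method": "play_rows", "body": {"moves": [[0,0,0,0,0,0,1.5]]}}

```text
clock: 7.35
tcp_pos: [494.4, 73.6, 154.6]
ee_rot: [0.0, -0.603, 0.797, -0.0]
wrist_force: [-0.1, -0.2, -2.1]
gripper_width: 21.6
finger_force: 58.8
```

>>> {"method": "play_rows", "body": {"moves": [[0,-0.1,0,0,0,0,1.5],[0,0,0,0,0,0,1.5]]}}

```text
clock: 7.52
tcp_pos: [495.3, 73.3, 154.4]
ee_rot: [0.0, -0.603, 0.797, -0.0]
wrist_force: [-0.4, 0.9, -1.8]
gripper_width: 21.4
finger_force: 58.8
```

>>> {"method": "play_rows", "body": {"moves": [[0,-0.1,0,0,0,0,1.5],[0,0,0,0,0,0,1.5]]}}

```text
clock: 7.68
tcp_pos: [496.3, 73.0, 154.3]
ee_rot: [-0.0, -0.603, 0.797, -0.0]
wrist_force: [-0.2, -0.7, -1.7]
gripper_width: 21.7
finger_force: 58.8
```

>>> {"method": "play_rows", "body": {"moves": [[0,-0.1,0.3,0,0,0,1.5],[0,0,0,0,0,0,1.5]]}}

```text
clock: 7.85
tcp_pos: [497.0, 72.6, 150.6]
ee_rot: [-0.0, -0.603, 0.797, 0.0]
wrist_force: [-0.0, 0.4, -0.9]
gripper_width: 21.6
finger_force: 58.8
```

>>> {"method": "play_rows", "body": {"moves": [[0,-0.06,0,0,0,0,1.5],[0,0,0,0,0,0,1.5]]}}

```text
clock: 8.02
tcp_pos: [497.8, 72.5, 151.2]
ee_rot: [-0.0, -0.603, 0.797, -0.0]
wrist_force: [-0.5, 0.6, -1.4]
gripper_width: 21.5
finger_force: 58.8
```

>>> {"method": "play_rows", "body": {"moves": [[0,-0.06,0,0,0,0,1.5],[0,0,0,0,0,0,1.5]]}}

```text
clock: 8.18
tcp_pos: [498.4, 72.3, 151.4]
ee_rot: [-0.0, -0.603, 0.797, -0.0]
wrist_force: [-0.0, 0.5, -1.8]
gripper_width: 21.5
finger_force: 58.8
```

>>> {"method": "play_rows", "body": {"moves": [[0,-0.06,0,0,0,0,1.5],[0,0,0,0,0,0,1.5]]}}

```text
clock: 8.35
tcp_pos: [499.0, 72.2, 151.3]
ee_rot: [0.0, -0.603, 0.797, -0.0]
wrist_force: [-0.2, -0.5, -1.0]
gripper_width: 21.4
finger_force: 58.8
```

>>> {"method": "play_rows", "body": {"moves": [[0,-0.06,0,0,0,0,1.5],[0,0,0,0,0,0,1.5]]}}

```text
clock: 8.52
tcp_pos: [499.5, 72.0, 151.3]
ee_rot: [-0.0, -0.603, 0.797, -0.0]
wrist_force: [0.3, 0.1, -1.6]
gripper_width: 21.1
finger_force: 58.8
```

>>> {"method": "play_rows", "body": {"moves": [[0,-0.06,0,0,0,0,1.5],[0,0,0,0,0,0,1.5]]}}

```text
clock: 8.68
tcp_pos: [500.1, 71.8, 151.3]
ee_rot: [-0.0, -0.603, 0.797, -0.0]
wrist_force: [-0.4, 0.1, -1.5]
gripper_width: 21.1
finger_force: 58.8
```

>>> {"method": "play_rows", "body": {"moves": [[0,-0.05,0,0,0,0,1.5],[0,0,0,0,0,0,1.5]]}}

```text
clock: 8.85
tcp_pos: [500.5, 71.7, 151.3]
ee_rot: [-0.0, -0.603, 0.797, 0.0]
wrist_force: [-0.5, 0.1, -1.5]
gripper_width: 21.4
finger_force: 59.0
```

>>> {"method": "play_rows", "body": {"moves": [[0,-0.05,0,0,0,0,1.5],[0,0,0,0,0,0,1.5]]}}

```text
clock: 9.02
tcp_pos: [500.7, 71.7, 151.2]
ee_rot: [-0.0, -0.603, 0.797, 0.0]
wrist_force: [-3.0, 0.4, -0.2]
gripper_width: 21.4
finger_force: 59.1
```

>>> {"method": "play_rows", "body": {"moves": [[0,-0.05,0,0,0,0,1.5],[0,0,0,0,0,0,1.5]]}}

```text
clock: 9.18
tcp_pos: [500.8, 71.6, 151.2]
ee_rot: [-0.001, -0.603, 0.797, 0.001]
wrist_force: [-4.9, 0.2, 0.0]
gripper_width: 21.3
finger_force: 59.4
```

>>> {"method": "play_rows", "body": {"moves": [[0,-0.05,0,0,0,0,1.5],[0,0,0,0,0,0,1.5]]}}

```text
clock: 9.35
tcp_pos: [501.0, 71.5, 151.2]
ee_rot: [-0.001, -0.604, 0.797, 0.001]
wrist_force: [-7.3, 1.1, 1.9]
gripper_width: 21.1
finger_force: 59.6
```

>>> {"method": "play_rows", "body": {"moves": [[0,0.08,0,0,0,0,1.5],[0,0,0.1,0,0,0,1.5],[0,0,0.1,0,0,0,1.5],[0,0,0.1,0,0,0,1.5],[0,0,0.1,0,0,0,1.5],[0,0,0.1,0,0,0,1.5],[0,0,0.1,0,0,0,1.5],[0,0,0.1,0,0,0,1.5],[0,0,0.1,0,0,0,1.5],[0,0,0.1,0,0,0,1.5]]}}

```text
clock: 10.18
tcp_pos: [500.7, 71.6, 142.1]
ee_rot: [-0.0, -0.603, 0.797, 0.0]
wrist_force: [-5.3, 1.3, 1.5]
gripper_width: 21.7
finger_force: 59.2
```

>>> {"method": "play_rows", "body": {"moves": [[0,0,0.06,0,0,0,1.5],[0,0,0.06,0,0,0,1.5],[0,0,0.06,0,0,0,1.5],[0,0,0.06,0,0,0,1.5]]}}

```text
clock: 10.52
tcp_pos: [500.7, 71.6, 139.8]
ee_rot: [-0.001, -0.603, 0.797, 0.0]
wrist_force: [-5.0, 1.5, 1.8]
gripper_width: 21.3
finger_force: 59.4
```

>>> {"method": "play_rows", "body": {"moves": [[0,0,0.06,0,0,0,1.5],[0,0,0.06,0,0,0,1.5],[0,0,0.06,0,0,0,1.5],[0,0,0.06,0,0,0,1.5]]}}

```text
clock: 10.85
tcp_pos: [500.7, 71.6, 137.5]
ee_rot: [-0.0, -0.603, 0.797, 0.0]
wrist_force: [-5.7, 2.4, 3.1]
gripper_width: 21.5
finger_force: 59.5
```

>>> {"method": "play_rows", "body": {"moves": [[0,0,0.06,0,0,0,1.5],[0,0,0.06,0,0,0,1.5],[0,0,0.06,0,0,0,1.5],[0,0,0.06,0,0,0,1.5]]}}

```text
clock: 11.18
tcp_pos: [500.8, 71.6, 136.3]
ee_rot: [-0.0, -0.604, 0.797, 0.0]
wrist_force: [-8.8, 2.5, 8.1]
gripper_width: 21.2
finger_force: 60.3
```

>>> {"method": "play_rows", "body": {"moves": [[0,0.08,0,0,0,0,1.5],[0,0,0.06,0,0,0,1.5],[0,0,0.06,0,0,0,1.5],[0,0,0.06,0,0,0,1.5]]}}

```text
clock: 11.52
tcp_pos: [500.7, 71.8, 135.5]
ee_rot: [0.001, -0.604, 0.797, -0.0]
wrist_force: [-8.2, 2.2, 11.4]
gripper_width: 21.2
finger_force: 60.6
```

>>> {"method": "play_rows", "body": {"moves": [[0,0,0.06,0,0,0,1.5],[0,0,0.06,0,0,0,1.5],[0,0,0.06,0,0,0,1.5]]}}

```text
clock: 11.77
tcp_pos: [500.7, 71.9, 134.7]
ee_rot: [0.001, -0.604, 0.797, -0.001]
wrist_force: [-11.9, 3.1, 16.6]
gripper_width: 21.4
finger_force: 61.2
```

>>> {"method": "play_rows", "body": {"moves": [[0,0.1,0,0,0,0,1.5],[0,0.1,0,0,0,0,1.5]]}}

```text
clock: 11.93
tcp_pos: [500.1, 72.1, 134.6]
ee_rot: [0.002, -0.604, 0.797, -0.002]
wrist_force: [-1.0, -0.4, 7.9]
gripper_width: 21.6
finger_force: 60.3
```

>>> {"method": "play_rows", "body": {"moves": [[0,0.01,0.07,0,0,0,1.5],[0,0.01,0.07,0,0,0,1.5],[0,0.01,0.07,0,0,0,1.5],[0,0.01,0.07,0,0,0,1.5]]}}

```text
clock: 12.27
tcp_pos: [500.2, 72.3, 132.7]
ee_rot: [0.003, -0.604, 0.797, -0.002]
wrist_force: [-4.2, 1.2, 13.1]
gripper_width: 21.9
finger_force: 60.8
```

>>> {"method": "play_rows", "body": {"moves": [[0,0,-0.3,0,0,0,1.5],[0,0,-0.6,0,0,0,1.5],[0,0,-0.8,0,0,0,1.5],[0,0,-0.8,0,0,0,1.5],[0.5,0,-0.2,0,0,0,1.5],[1.5,0,0,0,0,0,1.5],[2.5,0,0,0,0,0,1.5],[2.5,0,0,0,0,0,1.5],[2,0,0,0,0,0,1.5],[1,0,0,0,0,0,1.5],[0,0,0,0,0,0,1.5],[0,0,0,0,0,0,1.5]]}}

```text
clock: 13.27
tcp_pos: [470.7, -24.4, 155.6]
ee_rot: [0.0, -0.603, 0.798, 0.0]
wrist_force: [-0.2, -0.4, -1.7]
gripper_width: 21.4
finger_force: 59.5
```

>>> {"method": "play_rows", "body": {"moves": [[0,0,0,0,0,0,1.5]]}}

```text
clock: 13.35
tcp_pos: [470.9, -23.6, 155.5]
ee_rot: [-0.0, -0.603, 0.797, 0.0]
wrist_force: [0.1, -0.3, -1.2]
gripper_width: 21.7
finger_force: 59.5
```

>>> {"method": "play_rows", "body": {"moves": [[0,-0.1,0.2,0,0,0,1.5],[0,-0.08,0.2,0,0,0,1.5],[0,0,0,0,0,0,1.5]]}}

```text
clock: 13.6
tcp_pos: [472.6, -23.8, 150.9]
ee_rot: [-0.001, -0.604, 0.797, 0.0]
wrist_force: [0.2, -0.9, -1.8]
gripper_width: 21.4
finger_force: 59.5
```

>>> {"method": "play_rows", "body": {"moves": [[0,-0.05,0,0,0,0,1.5],[0,0,0,0,0,0,1.5]]}}

```text
clock: 13.77
tcp_pos: [473.3, -24.2, 151.6]
ee_rot: [-0.0, -0.604, 0.797, -0.0]
wrist_force: [0.1, -0.6, -1.6]
gripper_width: 21.2
finger_force: 59.5
```

>>> {"method": "play_rows", "body": {"moves": [[0,-0.05,0,0,0,0,1.5],[0,0,0,0,0,0,1.5]]}}

```text
clock: 13.93
tcp_pos: [473.5, -24.5, 151.6]
ee_rot: [-0.0, -0.603, 0.797, 0.0]
wrist_force: [-0.3, 1.1, -0.4]
gripper_width: 21.3
finger_force: 59.7
```

>>> {"method": "play_rows", "body": {"moves": [[0,-0.05,0,0,0,0,1.5],[0,0,0,0,0,0,1.5]]}}

```text
clock: 14.1
tcp_pos: [473.7, -24.6, 151.6]
ee_rot: [-0.0, -0.603, 0.797, 0.0]
wrist_force: [-3.2, 1.8, 0.0]
gripper_width: 21.4
finger_force: 59.8
```

>>> {"method": "play_rows", "body": {"moves": [[0,0.05,0.12,0,0,0,1.5],[0,0,0.12,0,0,0,1.5],[0,0,0.12,0,0,0,1.5],[0,0,0.12,0,0,0,1.5],[0,0,0.12,0,0,0,1.5],[0,0,0.12,0,0,0,1.5],[0,0,0.12,0,0,0,1.5],[0,0,0.12,0,0,0,1.5],[0,0,0.12,0,0,0,1.5],[0,0,0.1,0,0,0,1.5]]}}

```text
clock: 14.93
tcp_pos: [473.5, -24.6, 139.7]
ee_rot: [-0.0, -0.603, 0.797, 0.0]
wrist_force: [-4.6, 1.4, 1.5]
gripper_width: 21.4
finger_force: 59.8
```

>>> {"method": "play_rows", "body": {"moves": [[0,0.03,0.07,0,0,0,1.5],[0,0.03,0.07,0,0,0,1.5],[0,0.03,0.07,0,0,0,1.5],[0,0.03,0.07,0,0,0,1.5]]}}

```text
clock: 15.27
tcp_pos: [473.2, -24.4, 137.9]
ee_rot: [0.001, -0.603, 0.797, -0.001]
wrist_force: [-0.9, 0.1, 2.8]
gripper_width: 21.3
finger_force: 60.3
```

>>> {"method": "play_rows", "body": {"moves": [[0,0.03,0.07,0,0,0,1.5],[0,0.03,0.07,0,0,0,1.5],[0,0.03,0.07,0,0,0,1.5]]}}

```text
clock: 15.52
tcp_pos: [473.0, -24.3, 136.8]
ee_rot: [0.002, -0.603, 0.797, -0.002]
wrist_force: [0.4, -0.4, 7.9]
gripper_width: 21.1
finger_force: 60.9
```

>>> {"method": "play_rows", "body": {"moves": [[0,0.02,0.07,0,0,0,1.5],[0,0.02,0.07,0,0,0,1.5],[0,0.02,0.07,0,0,0,1.5],[0,0.02,0.07,0,0,0,1.5]]}}

```text
clock: 15.85
tcp_pos: [472.9, -24.2, 135.2]
ee_rot: [0.002, -0.603, 0.797, -0.002]
wrist_force: [-0.1, -0.8, 10.7]
gripper_width: 21.6
finger_force: 61.3
```

>>> {"method": "play_rows", "body": {"moves": [[0,0.01,0.07,0,0,0,1.5],[0,0.01,0.07,0,0,0,1.5],[0,0.01,0.07,0,0,0,1.5],[0,0.01,0.07,0,0,0,1.5]]}}

```text
clock: 16.18
tcp_pos: [472.8, -24.0, 132.7]
ee_rot: [0.003, -0.603, 0.797, -0.002]
wrist_force: [1.1, -1.3, 9.9]
gripper_width: 21.3
finger_force: 61.2
```

>>> {"method": "play_rows", "body": {"moves": [[0,0,0.07,0,0,0,1.5],[0,0,0.07,0,0,0,1.5],[0,0,0.07,0,0,0,1.5],[0,0,0.07,0,0,0,1.5],[0,0,0.07,0,0,0,1.5]]}}

```text
clock: 16.6
tcp_pos: [472.8, -24.0, 128.9]
ee_rot: [0.003, -0.603, 0.797, -0.002]
wrist_force: [1.7, -0.4, 8.7]
gripper_width: 21.1
finger_force: 61.1
```

>>> {"method": "play_rows", "body": {"moves": [[0,0,0.07,0,0,0,1.5],[0,0,0.07,0,0,0,1.5],[0,0,0.07,0,0,0,1.5],[0,0,0.07,0,0,0,1.5]]}}

```text
clock: 16.93
tcp_pos: [472.8, -24.0, 126.1]
ee_rot: [0.003, -0.603, 0.797, -0.002]
wrist_force: [1.2, -0.6, 9.6]
gripper_width: 21.3
finger_force: 61.1
```

>>> {"method": "play_rows", "body": {"moves": [[0,0,-0.3,0,0,0,1.5],[0,0,-0.7,0,0,0,1.5],[0,0,-0.8,0,0,0,1.5],[0,0,-0.8,0,0,0,1.5],[0,0,-0.6,0,0,0,1.5],[-1,0,0,0,0,0,1.5],[-2,0,0,0,0,0,1.5],[-2.5,0,0,0,0,0,1.5],[-2.5,0,0,0,0,0,1.5],[-1.5,0,0,0,0,0,1.5],[-0.5,0,0,0,0,0,1.5],[0,0,0,0,0,0,1.5]]}}

```text
clock: 17.93
tcp_pos: [497.5, 73.6, 154.5]
ee_rot: [-0.001, -0.604, 0.797, 0.0]
wrist_force: [-0.3, -0.2, -1.0]
gripper_width: 21.2
finger_force: 59.7
```

>>> {"method": "play_rows", "body": {"moves": [[0,0,0,0,0,0,1.5],[0,0,0,0,0,0,1.5]]}}

```text
clock: 18.1
tcp_pos: [497.5, 71.9, 155.1]
ee_rot: [-0.0, -0.603, 0.798, -0.0]
wrist_force: [-0.9, -0.4, -0.9]
gripper_width: 21.3
finger_force: 59.7
```

>>> {"method": "play_rows", "body": {"moves": [[0,-0.13,0.2,0,0,0,1.5],[0,-0.13,0.2,0,0,0,1.5],[0,0,0.16,0,0,0,1.5],[0,0,0.16,0,0,0,1.5],[0,0,0.16,0,0,0,1.5],[0,0,0.16,0,0,0,1.5],[0,0,0.16,0,0,0,1.5],[0,0,0.16,0,0,0,1.5],[0,0,0.16,0,0,0,1.5],[0,0,0.16,0,0,0,1.5],[0,0,0.1,0,0,0,1.5]]}}

```text
clock: 19.02
tcp_pos: [500.1, 71.8, 137.0]
ee_rot: [-0.0, -0.603, 0.797, 0.0]
wrist_force: [1.0, -1.1, -2.3]
gripper_width: 21.3
finger_force: 59.9
```

>>> {"method": "play_rows", "body": {"moves": [[0,0.01,0.07,0,0,0,1.5],[0,0.01,0.07,0,0,0,1.5],[0,0.02,0.07,0,0,0,1.5],[0,0.02,0.07,0,0,0,1.5]]}}

```text
clock: 19.35
tcp_pos: [500.1, 72.0, 135.1]
ee_rot: [0.001, -0.603, 0.797, -0.001]
wrist_force: [2.7, -0.9, 0.7]
gripper_width: 21.4
finger_force: 60.1
```

>>> {"method": "play_rows", "body": {"moves": [[0,0.03,0.07,0,0,0,1.5],[0,0.03,0.07,0,0,0,1.5],[0,0.03,0.07,0,0,0,1.5],[0,0.03,0.07,0,0,0,1.5]]}}

```text
clock: 19.68
tcp_pos: [499.8, 72.2, 133.3]
ee_rot: [0.002, -0.603, 0.797, -0.001]
wrist_force: [5.2, -2.1, 4.4]
gripper_width: 21.3
finger_force: 60.6
```

>>> {"method": "play_rows", "body": {"moves": [[0,-0.04,0.07,0,0,0,1.5],[0,-0.04,0.07,0,0,0,1.5],[0,0,0.07,0,0,0,1.5],[0,0,0.07,0,0,0,1.5]]}}

```text
clock: 20.02
tcp_pos: [500.2, 72.2, 131.3]
ee_rot: [0.002, -0.604, 0.797, -0.001]
wrist_force: [0.2, -0.9, 9.0]
gripper_width: 21.4
finger_force: 61.3
```

>>> {"method": "play_rows", "body": {"moves": [[0,0,0.07,0,0,0,1.5],[0,0,0.07,0,0,0,1.5],[0,0,0.07,0,0,0,1.5],[0,0,0.07,0,0,0,1.5]]}}

```text
clock: 20.35
tcp_pos: [500.2, 72.2, 128.5]
ee_rot: [0.002, -0.604, 0.797, -0.001]
wrist_force: [0.4, -0.6, 7.9]
gripper_width: 21.4
finger_force: 61.3
```

>>> {"method": "play_rows", "body": {"moves": [[0,0,0.07,0,0,0,1.5],[0,0,0.07,0,0,0,1.5],[0,0,0.07,0,0,0,1.5],[0,0,0.07,0,0,0,1.5],[0,0,0.07,0,0,0,1.5],[0,0,0.07,0,0,0,1.5],[0,0,0.07,0,0,0,1.5]]}}

```text
clock: 20.93
tcp_pos: [500.2, 72.3, 123.7]
ee_rot: [0.002, -0.604, 0.797, -0.001]
wrist_force: [0.3, -0.7, 9.7]
gripper_width: 21.3
finger_force: 61.3
```

>>> {"method": "play_rows", "body": {"moves": [[0,0,0.07,0,0,0,1.5],[0,0,0.07,0,0,0,1.5],[0,0,0.07,0,0,0,1.5],[0,0,0.07,0,0,0,1.5],[0,0,0.07,0,0,0,1.5],[0,0,0.07,0,0,0,1.5],[0,0,0.07,0,0,0,1.5]]}}

```text
clock: 21.52
tcp_pos: [500.2, 72.4, 118.8]
ee_rot: [0.002, -0.604, 0.797, -0.001]
wrist_force: [1.3, 0.3, 9.4]
gripper_width: 21.3
finger_force: 61.2
```

>>> {"method": "play_rows", "body": {"moves": [[0,0,-0.3,0,0,0,1.5],[0,0,-0.8,0,0,0,1.5],[0,0,-1,0,0,0,1.5],[0,0,-1,0,0,0,1.5],[0,0,-0.8,0,0,0,1.5],[1,0,0,0,0,0,1.5],[2,0,0,0,0,0,1.5],[2.5,0,0,0,0,0,1.5],[2.5,0,0,0,0,0,1.5],[1.5,0,0,0,0,0,1.5],[0.5,0,0,0,0,0,1.5],[0,0,0,0,0,0,1.5]]}}

```text
clock: 22.52
tcp_pos: [471.4, -25.2, 155.3]
ee_rot: [-0.0, -0.603, 0.798, 0.0]
wrist_force: [0.9, -0.1, -1.9]
gripper_width: 21.3
finger_force: 59.8
```

>>> {"method": "play_rows", "body": {"moves": [[0,0,0,0,0,0,1.5],[0,0,0,0,0,0,1.5]]}}

```text
clock: 22.68
tcp_pos: [472.0, -23.6, 155.2]
ee_rot: [-0.0, -0.604, 0.797, 0.0]
wrist_force: [0.7, -0.7, -1.0]
gripper_width: 21.5
finger_force: 59.8
```

>>> {"method": "play_rows", "body": {"moves": [[0,-0.07,0.2,0,0,0,1.5],[0,-0.07,0.2,0,0,0,1.5],[0,0,0.2,0,0,0,1.5],[0,0,0.2,0,0,0,1.5],[0,0,0.2,0,0,0,1.5],[0,0,0.2,0,0,0,1.5],[0,0,0.2,0,0,0,1.5],[0,0,0.2,0,0,0,1.5],[0,0,0.2,0,0,0,1.5],[0,0,0.2,0,0,0,1.5],[0,0,0.2,0,0,0,1.5],[0,0,0.1,0,0,0,1.5]]}}

```text
clock: 23.68
tcp_pos: [473.3, -24.5, 132.0]
ee_rot: [-0.0, -0.603, 0.797, 0.0]
wrist_force: [-0.6, -0.3, -1.0]
gripper_width: 21.3
finger_force: 59.9
```

>>> {"method": "play_rows", "body": {"moves": [[0,0,0.08,0,0,0,1.5],[0,0,0.08,0,0,0,1.5],[0,0,0.08,0,0,0,1.5],[0,0,0.08,0,0,0,1.5],[0,0,0.08,0,0,0,1.5]]}}

```text
clock: 24.1
tcp_pos: [473.3, -24.5, 128.4]
ee_rot: [-0.0, -0.603, 0.797, -0.0]
wrist_force: [-1.8, 0.5, 1.0]
gripper_width: 21.6
finger_force: 60.2
```

>>> {"method": "play_rows", "body": {"moves": [[0,0.02,0.07,0,0,0,1.5],[0,0.02,0.07,0,0,0,1.5],[0,0.02,0.07,0,0,0,1.5],[0,0.02,0.07,0,0,0,1.5]]}}

```text
clock: 24.43
tcp_pos: [473.2, -24.5, 126.7]
ee_rot: [0.001, -0.603, 0.797, -0.001]
wrist_force: [-2.2, 0.1, 6.3]
gripper_width: 20.9
finger_force: 60.9
```

>>> {"method": "play_rows", "body": {"moves": [[0,0.03,0.07,0,0,0,1.5],[0,0.03,0.07,0,0,0,1.5],[0,0.02,0.07,0,0,0,1.5],[0,0.02,0.07,0,0,0,1.5],[0,0,0.07,0,0,0,1.5],[0,0,0.07,0,0,0,1.5]]}}

```text
clock: 24.93
tcp_pos: [473.0, -24.3, 123.8]
ee_rot: [0.002, -0.604, 0.797, -0.002]
wrist_force: [-1.7, 0.3, 8.8]
gripper_width: 21.4
finger_force: 61.2
```

>>> {"method": "play_rows", "body": {"moves": [[0,0,0.07,0,0,0,1.5],[0,0,0.07,0,0,0,1.5],[0,0,0.07,0,0,0,1.5],[0,0,0.07,0,0,0,1.5],[0,0,0.07,0,0,0,1.5],[0,0,0.07,0,0,0,1.5]]}}

```text
clock: 25.43
tcp_pos: [473.1, -24.3, 119.8]
ee_rot: [0.002, -0.604, 0.797, -0.002]
wrist_force: [-1.6, -0.0, 11.3]
gripper_width: 21.2
finger_force: 61.3
```

>>> {"method": "play_rows", "body": {"moves": [[0,0.01,0.07,0,0,0,1.5],[0,0.01,0.07,0,0,0,1.5],[0,0,0.07,0,0,0,1.5],[0,0,0.07,0,0,0,1.5],[0,0,0.07,0,0,0,1.5],[0,0,0.07,0,0,0,1.5]]}}

```text
clock: 25.93
tcp_pos: [473.1, -24.2, 115.7]
ee_rot: [0.002, -0.604, 0.797, -0.002]
wrist_force: [-1.0, -0.7, 10.5]
gripper_width: 21.2
finger_force: 61.3
```

>>> {"method": "play_rows", "body": {"moves": [[0,0,0.07,0,0,0,1.5],[0,0,0.07,0,0,0,1.5],[0,0,0.07,0,0,0,1.5],[0,0,0.07,0,0,0,1.5]]}}

```text
clock: 26.27
tcp_pos: [473.1, -24.3, 112.9]
ee_rot: [0.002, -0.603, 0.797, -0.002]
wrist_force: [-1.2, 0.1, 10.6]
gripper_width: 21.3
finger_force: 61.3
```

>>> {"method": "play_rows", "body": {"moves": [[0,0,-0.3,0,0,0,1.5],[0,0,-0.8,0,0,0,1.5],[0,0,-1.2,0,0,0,1.5],[0,0,-1.2,0,0,0,1.5],[0,0,-1,0,0,0,1.5],[-1,0,0,0,0,0,1.5],[-2,0,0,0,0,0,1.5],[-2.5,0,0,0,0,0,1.5],[-2.5,0,0,0,0,0,1.5],[-1.5,0,0,0,0,0,1.5],[-0.5,0,0,0,0,0,1.5],[0,0,0,0,0,0,1.5]]}}

```text
clock: 27.27
tcp_pos: [498.5, 73.4, 154.7]
ee_rot: [-0.001, -0.604, 0.797, 0.0]
wrist_force: [0.2, 0.3, -0.7]
gripper_width: 21.2
finger_force: 59.8
```

>>> {"method": "play_rows", "body": {"moves": [[0,0,0,0,0,0,1.5],[0,0,0,0,0,0,1.5]]}}

```text
clock: 27.43
tcp_pos: [498.4, 71.6, 155.1]
ee_rot: [-0.0, -0.603, 0.798, -0.0]
wrist_force: [0.3, 0.2, -0.9]
gripper_width: 21.6
finger_force: 59.8
```

>>> {"method": "play_rows", "body": {"moves": [[0,-0.1,0.2,0,0,0,1.5],[0,-0.1,0.2,0,0,0,1.5],[0,0,0.25,0,0,0,1.5],[0,0,0.25,0,0,0,1.5],[0,0,0.3,0,0,0,1.5],[0,0,0.3,0,0,0,1.5],[0,0,0.3,0,0,0,1.5],[0,0,0.3,0,0,0,1.5],[0,0,0.3,0,0,0,1.5],[0,0,0.3,0,0,0,1.5],[0,0,0.2,0,0,0,1.5],[0,0,0.1,0,0,0,1.5]]}}

```text
clock: 28.43
tcp_pos: [500.4, 71.7, 124.7]
ee_rot: [-0.0, -0.603, 0.797, 0.0]
wrist_force: [-2.5, -0.1, 0.3]
gripper_width: 21.3
finger_force: 60.1
```

>>> {"method": "play_rows", "body": {"moves": [[0,0,0.07,0,0,0,1.5],[0,0,0.07,0,0,0,1.5],[0,0,0.07,0,0,0,1.5],[0,0,0.07,0,0,0,1.5]]}}

```text
clock: 28.77
tcp_pos: [500.4, 71.8, 122.4]
ee_rot: [-0.0, -0.603, 0.797, 0.0]
wrist_force: [-3.2, 1.4, 0.8]
gripper_width: 21.5
finger_force: 60.0
```

>>> {"method": "play_rows", "body": {"moves": [[0,0.03,0.07,0,0,0,1.5],[0,0.03,0.07,0,0,0,1.5],[0,0.03,0.07,0,0,0,1.5],[0,0.03,0.07,0,0,0,1.5]]}}

```text
clock: 29.1
tcp_pos: [500.2, 72.0, 120.3]
ee_rot: [0.001, -0.603, 0.797, -0.001]
wrist_force: [1.2, -0.5, 2.6]
gripper_width: 21.3
finger_force: 60.5
```

>>> {"method": "play_rows", "body": {"moves": [[0,0,0.07,0,0,0,1.5],[0,0,0.07,0,0,0,1.5],[0,0,0.07,0,0,0,1.5],[0,0.01,0.07,0,0,0,1.5],[0,0.01,0.07,0,0,0,1.5]]}}

```text
clock: 29.52
tcp_pos: [500.2, 72.2, 118.1]
ee_rot: [0.001, -0.604, 0.797, -0.001]
wrist_force: [-1.5, -0.5, 8.7]
gripper_width: 21.6
finger_force: 61.3
```

>>> {"method": "play_rows", "body": {"moves": [[0,0,0.07,0,0,0,1.5],[0,0,0.07,0,0,0,1.5],[0,0,0.07,0,0,0,1.5],[0,0,0.07,0,0,0,1.5],[0,0,0.07,0,0,0,1.5],[0,0,0.07,0,0,0,1.5]]}}

```text
clock: 30.02
tcp_pos: [500.3, 72.3, 114.2]
ee_rot: [0.002, -0.604, 0.797, -0.001]
wrist_force: [-1.9, 0.4, 10.2]
gripper_width: 21.1
finger_force: 61.4
```

>>> {"method": "play_rows", "body": {"moves": [[0,0,0.07,0,0,0,1.5],[0,0,0.07,0,0,0,1.5],[0,0,0.07,0,0,0,1.5],[0,0,0.07,0,0,0,1.5]]}}

```text
clock: 30.35
tcp_pos: [500.3, 72.3, 111.5]
ee_rot: [0.002, -0.604, 0.797, -0.001]
wrist_force: [-2.1, 0.4, 11.4]
gripper_width: 21.4
finger_force: 61.5
```

>>> {"method": "play_rows", "body": {"moves": [[0,0,-0.3,0,0,0,1.5],[0,0,-0.8,0,0,0,1.5],[0,0,-1.2,0,0,0,1.5],[0,0,-1.2,0,0,0,1.5],[0,0,-1.5,0,0,0,1.5],[0,0,-2,0,0,0,1.5],[0,0,-2,0,0,0,1.5],[0,0,-1,0,0,0,1.5],[0,0,0,0,0,0,1.5]]}}

```text
clock: 31.1
tcp_pos: [500.1, 72.4, 212.2]
ee_rot: [0.002, -0.603, 0.797, -0.001]
wrist_force: [0.5, -0.3, -0.5]
gripper_width: 21.2
finger_force: 59.9
```

```bash
python3 - <<'E'
from h import *
import cv2
t=viewer.read_camera("wrist")[:,:,::-1];s=bot.observe();print(s["tcp_pos"],s["clock"],s["joint_positions"])
c=cv2.resize(t[40:290,170:360],None,fx=3,fy=3,interpolation=cv2.INTER_CUBIC)
cv2.imwrite("pics/g1.png",c[:600])
E
```

```text
[499.47  72.46 209.98] 31.15 [ 0.54 -0.22 -0.2  -0.   -1.59 -0.82]
```

View pics/g1.png

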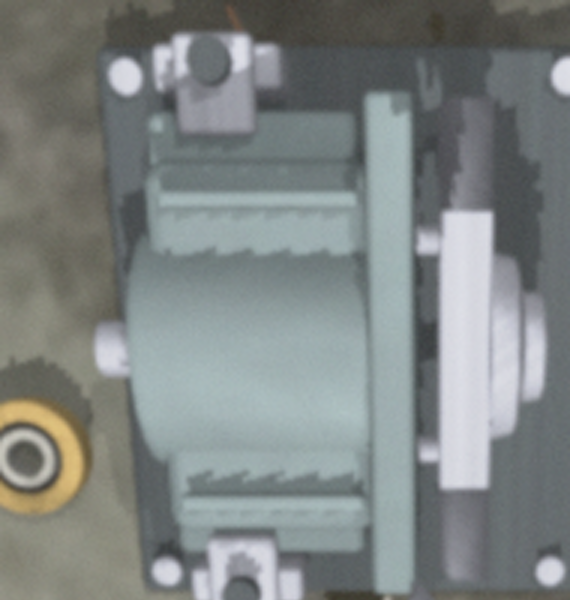

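The cover is clearly away and parallel to the flange: the gap is at crop cols 415–440 at both ends, roughly 7 mm. Now I return the wedge.

>>> {"method": "play_rows", "body": {"moves": [[2,-0.6,0,0,0,0,1.5],[3,-1,0,0,0,0,1.5],[3.5,-1.1,0,0,0,0,1.5],[3.5,-1.1,0,0,0,0,1.5],[3.5,-1.1,0,0,0,0,1.5],[3.5,-1.1,0,0,0,0,1.5],[3.5,-1.1,0,0,0,0,1.5],[3.5,-1.1,0,0,0,0,1.5],[3,-1,0,0,0,0,1.5],[2,-0.7,0,0,0,0,1.5],[0.4,-0.1,0,0,0,0,1.5]]}}

```text
clock: 32.07
tcp_pos: [508.9, -259.9, 206.4]
ee_rot: [-0.001, -0.602, 0.798, 0.002]
wrist_force: [0.1, 0.8, -2.6]
gripper_width: 21.0
finger_force: 59.8
```

>>> {"method": "play_rows", "body": {"moves": [[0,0,0,0,0,-5.9,1.5],[0,0,0,0,0,-5.9,1.5],[0,0,0,0,0,-6,1.5],[0,0,0,0,0,0,1.5],[0,0,0,0,0,0,1.5],[0,0,0,0,0,0,1.5]]}}

```text
clock: 32.57
tcp_pos: [509.9, -256.7, 208.3]
ee_rot: [0.0, 0.719, -0.695, -0.0]
wrist_force: [-0.1, -0.3, -1.7]
gripper_width: 21.2
finger_force: 60.0
```

>>> {"method": "play_rows", "body": {"moves": [[0,0,0,0,0,0,1.5],[0,0,0,0,0,0,1.5]]}}

```text
clock: 32.73
tcp_pos: [510.1, -257.0, 208.9]
ee_rot: [0.0, 0.719, -0.695, -0.0]
wrist_force: [-0.8, 0.5, -2.1]
gripper_width: 21.3
finger_force: 60.0
```

```bash
python3 - <<'E'
from h import *
import cv2
K,T=cam("wrist");im=viewer.read_camera("wrist")[:,:,::-1];np.save("w3.npy",T)
s=bot.observe();p=s["tcp_pos"];print(p,s["ee_rot"],s["wrist_force"])
h=[[510.4+a,-259+b,66] for a,b in((0,0),(8,0),(-8,0),(0,11),(0,-11))];print((proj(K,T,h)-[254,130])*5)
c=cv2.resize(im[130:250,254:374],None,fx=5,fy=5,interpolation=cv2.INTER_CUBIC)
cv2.imwrite("pics/r1.png",c)
E
```

```text
[ 510.07 -257.09  208.96] [ 0.    0.72 -0.69 -0.  ] [-0.04  0.13 -1.23]
[[294.21 454.64]
 [246.84 453.12]
 [341.55 456.16]
 [292.11 516.85]
 [296.36 390.97]]
```

View pics/r1.png

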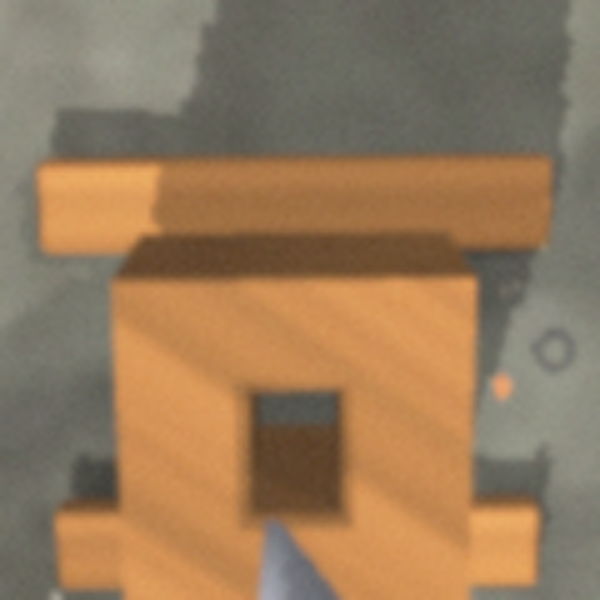

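The hole sits at crop cols 246–345, rows 390–520, matching the prediction, so the wedge is centred over it.

>>> {"method": "play_rows", "body": {"moves": [[0,0,0.8,0,0,0,1.5],[0,0,1.2,0,0,0,1.5],[0,0,1.2,0,0,0,1.5],[0,0,0.8,0,0,0,1.5],[0,0,0.6,0,0,0,1.5],[0,0,0.6,0,0,0,1.5],[0,0,0.6,0,0,0,1.5],[0,0,0.4,0,0,0,1.5],[0,0,0,0,0,0,1.5]]}}

```text
clock: 33.53
tcp_pos: [509.7, -257.1, 146.0]
ee_rot: [0.0, 0.719, -0.695, -0.001]
wrist_force: [0.4, 1.0, -1.3]
gripper_width: 21.5
finger_force: 59.9
```

>>> {"method": "play_rows", "body": {"moves": [[0,0,0.5,0,0,0,1.5],[0,0,0.5,0,0,0,1.5],[0,0,0.5,0,0,0,1.5],[0,0,0.5,0,0,0,1.5],[0,0,0,0,0,0,1.5]]}}

```text
clock: 33.95
tcp_pos: [509.5, -257.0, 125.4]
ee_rot: [0.0, 0.719, -0.695, -0.001]
wrist_force: [0.2, 0.3, -2.4]
gripper_width: 21.4
finger_force: 59.9
```

>>> {"method": "play_rows", "body": {"moves": [[0,-0.05,0.5,0,0,0,1.5],[0,0,0.5,0,0,0,1.5],[0,0,0.5,0,0,0,1.5],[0,0,0.5,0,0,0,1.5],[0,0,0.5,0,0,0,1.5],[0,0,0.4,0,0,0,1.5],[0,0,0.3,0,0,0,1.5],[0,0,0.2,0,0,0,1.5],[0,0,0,0,0,0,1.5]]}}

```text
clock: 34.7
tcp_pos: [510.4, -257.2, 92.5]
ee_rot: [0.0, 0.72, -0.694, -0.0]
wrist_force: [-0.1, 0.2, -1.0]
gripper_width: 21.1
finger_force: 59.9
```

>>> {"method": "play_rows", "body": {"moves": [[0,0,0.1,0,0,0,1.5],[0,0,0.1,0,0,0,1.5],[0,0,0,0,0,0,1.5]]}}

```text
clock: 34.95
tcp_pos: [510.6, -257.2, 91.0]
ee_rot: [-0.0, 0.72, -0.694, 0.0]
wrist_force: [0.1, -1.0, -1.7]
gripper_width: 21.4
finger_force: 59.9
```

>>> {"method": "play_rows", "body": {"moves": [[0,0,0.1,0,0,0,1.5],[0,0,0.1,0,0,0,1.5],[0,0,0,0,0,0,1.5]]}}

```text
clock: 35.2
tcp_pos: [510.5, -257.2, 88.8]
ee_rot: [0.0, 0.72, -0.694, -0.0]
wrist_force: [-0.2, -0.3, -2.1]
gripper_width: 21.6
finger_force: 59.9
```

>>> {"method": "play_rows", "body": {"moves": [[0,0,0.1,0,0,0,1.5],[0,0,0.07,0,0,0,1.5],[0,0,0,0,0,0,1.5]]}}

```text
clock: 35.45
tcp_pos: [510.6, -257.3, 87.5]
ee_rot: [0.0, 0.72, -0.694, 0.0]
wrist_force: [0.7, -0.7, -0.4]
gripper_width: 21.4
finger_force: 60.1
```

>>> {"method": "play_rows", "body": {"moves": [[0,0,0.04,0,0,0,1.5],[0,0,0,0,0,0,2.6],[0,0,0,0,0,0,3.5],[0,0,0,0,0,0,5],[0,0,0,0,0,0,6.5],[0,0,0,0,0,0,8],[0,0,0,0,0,0,8.5],[0,0,0,0,0,0,8.5]]}}

```text
clock: 36.12
tcp_pos: [510.6, -257.2, 86.9]
ee_rot: [0.0, 0.72, -0.694, 0.0]
wrist_force: [0.5, 0.6, 0.2]
gripper_width: 85.2
finger_force: 0.0
```

>>> {"method": "play_rows", "body": {"moves": [[0,0,-0.5,0,0,0,8.5],[0,0,-1,0,0,0,8.5],[0,0,-2,0,0,0,8.5],[0,0,-2.5,0,0,0,8.5],[0,0,-2.5,0,0,0,8.5],[0,0,-2.5,0,0,0,8.5],[0,0,-2,0,0,0,8.5],[0,0,-1,0,0,0,8.5],[0,0,0,0,0,0,8.5]]}}

```text
clock: 36.87
tcp_pos: [511.5, -257.7, 230.6]
ee_rot: [-0.001, 0.72, -0.694, 0.002]
wrist_force: [0.1, 0.4, 0.3]
gripper_width: 85.1
finger_force: 0.0
```

```bash
python3 - <<'E'
from h import *
import cv2
s=viewer.read_camera("scene")[:,:,::-1];t=bot.observe();print(t["tcp_pos"],t["clock"])
cv2.imwrite("pics/end.png",cv2.resize(s[170:360,290:510],(800,600)[:1]+(600,),interpolation=cv2.INTER_CUBIC))
E
```

```text
[ 510.98 -257.25  228.07] 36.9167
```

View pics/end.png

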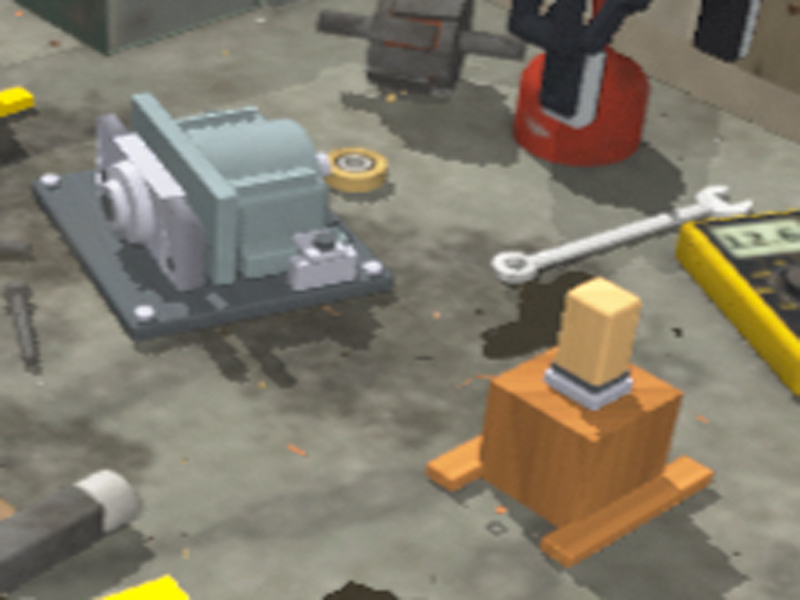

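The wedge stands upright in the wooden stand with its collar seated (590,385). The cover has come off evenly (150,220), and the gripper is clear.

```bash
python3 -c "
from plant import workorder
print(workorder.job_done())"
```

```text
the job is handed in; nothing more can be done
None
```

I eased the cover off alternately at the two notches, to an estimated 7 mm on each side (from wedge depth, checked in a picture), put the wedge back upright in its stand, and handed the job in at about 37 s; no result came back.

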